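Set out a video recorder kit for fitting

ROBOT

A 7-joint arm with a two-finger parallel gripper is mounted at the origin on the work surface. World frame = base frame: x ahead of the robot, y to its left, z up, the work surface at z = 0. Lengths are in m, angles in rad, forces in N, time in s.
With the tool pointing down it reaches from about 0.4 to 0.9 m from the base axis. Payload 5.5 kg.
Tool frame: the origin (TCP) lies midway between the tips of the shut fingers; the grasp point (between the pads) lies 19 mm behind it (manip.grip_depth is the distance from the TCP to the grasp point, in m); z points along the fingers, y is the line along which they close (so a half turn about z gives the same grasp; the last joint's range is limited). The gripper opens to 92 mm and grips with 3 to 60 N. Pads are 19 mm wide; open, the fingers measure 130 mm over their backs; the gripper's body (75 mm by 190 mm) begins 47 mm behind the grasp point.
Start: joints at [1.399, 0.501, -0.427, 1.55, 0.221, 1.138, -0.21], TCP at [0.274, -0.59, 0.227] pointing down, gripper open.
Joint ranges: [-2.88, 2.88], [-0.31, 2.03], [-1.54, 1.56], [0.2, 2.42], [-1.41, 4.55], [0.19, 2.02], [-2.57, 2.57]. Speed limits (rad/s): [2.57, 2.57, 3.14, 3.14, 3.14, 3.14, 3.14].

INTERFACE

Orientations are given as a unit quaternion [x, y, z, w].
In Python, from bench import manip, effector, viewer gives the robot as it stands. Calls block until the motion is done:
- manip.move_pose(position, orientation): joint-space move of the TCP to a pose.
- manip.servo_line(position, ori=None, vel=0.15): straight line of the TCP; ori=None keeps the orientation; vel is the mean speed in m/s.
- manip.movej(angles): joint-space move.
- effector.open_jaws() and effector.close(f_grip=None): open the fingers fully, or close them until they stop; f_grip is the grip in N (None keeps the last).
- manip.sleep(seconds).
- manip.solve_ik(position, orientation): joint angles nearest the present ones, or None.
- viewer.get_image(name): name is "scene" or "side" or "wrist"; returns the picture (420x560x3 uint8, red, green, blue); there is no depth.
- viewer.get_calibration(name): a dict with "vfov" (degrees; the focal length in pixels is half the picture's height over the tangent of half this angle, whatever the lens; pixels are square), "cx", "cy" (the principal point, pixels), "eye" and "attitude" of the camera in the world. Camera axes: x right, y down, z forward; pixel columns grow to the right and rows downward; lengths in m; the calibration is good to about 2 mm. The wrist camera is an equidistant fisheye: a pixel r from the principal point sees the ray r / f radians off the axis. A picture is of the moment at which its call begins: read the wrist's pose just before it. get_calibration takes no time and is no camera call; for the wrist camera it gives the pose at the moment of the call.
A pose or a line that the arm cannot do raises manip.PlanningError and nothing moves.
- manip.hand_in(): hands the job in; it is judged then, once.
Readings, each from a call of its own:
- manip.current_clock(): time.
- manip.current_q(): joint angles.
- manip.current_joint_velocities(): joint speeds.
- manip.current_tau(): joint torques, N m.
- manip.current_tool_pos(): TCP position.
- manip.current_tcp_rot(): TCP orientation.
- manip.current_force(): force on the tool from outside, world axes, zero at the start.
- manip.current_wrist_torque(): the same for the moment, N m.
- manip.current_finger_gap(): finger opening in m.
- manip.current_gripper_force(): force on a finger pad.
Only numpy, scipy, OpenCV 4.12 (cv2) and the standard library are available. Lean on these libraries where they do the work, as an engineer would, in place of code of your own. Each camera call takes 0.05 s, during which the arm holds its last target. There are 200 camera calls.

TASK

Set out the recorder kit for the fitter: stand the left-hand rack ear upright in the blue tray and the right-hand ear upright in the yellow tray; lay the power supply flat on the desk beside the recorder, on the side where the blue tray is, lengthwise parallel to the recorder's side, centred along it and with a gap of 3 cm; and stand the camera upright on the middle of the recorder's lid. Set each thing down rather than drop it, and leave the phone and the toy flower where they are.

Things in the scene. Friction and masses are not known exactly. Their poses are not given: they have to be found in the camera images.
- left_ear: left-hand rack ear, dark steel, 44 high, upright, any yaw. Wall 80 long (x), 10 thick (y): grip this. At its -x end an upright flange 8 thick sticks out 28 to +y; along the foot an orange ledge 4 thick sticks out 16 to -y. From above, flange end nearest you and wall running away, the flange points left (other ear: mirror image). Origin: underside of the wall's middle, z up. 140 g.
- right_ear: right-hand rack ear, dark steel, 44 high, upright, any yaw. Wall 80 long (x), 10 thick (y): grip this. At its -x end an upright flange 8 thick sticks out 28 to -y; along the foot an orange ledge 4 thick sticks out 16 to +y. From above, flange end nearest you and wall running away, the flange points right (other ear: mirror image). Origin: underside of the wall's middle, z up. 140 g.
- supply: power supply brick: black plastic, 100 long (x) x 46 wide (y) x 32 high, white label on top, lying flat. Origin: centre of its underside; z up. About 250 g.
- camera: small white ceiling camera standing on its round base, black lens on top: base disc 68 diameter and 8 high, tapering to a round body 56 diameter from 12 to 46 above the underside (the part to grip), domed top, 74 high in all. Origin: centre of its underside; z up. About 220 g.
- recorder: video recorder: flat dark steel case, 150 deep (x) x 180 wide (y) x 45 high with a flat lid, front panel with small lamps on its -x side, vent slots along both ends of the lid; fixed to the desk. Origin: centre of its underside, at desk height; the lid is at 45. Its sides are the +y and -y faces, each 150 long.
- blue_tray: open blue plastic tray, 130 (x) x 120 (y) x 25 high outside, walls and floor 4 thick, inside 122 x 112; fixed to the desk. It stands to the left or to the right, the other tray on the other side. Origin: centre of its underside; z up.
- yellow_tray: open yellow plastic tray, 130 (x) x 120 (y) x 25 high outside, walls and floor 4 thick, inside 122 x 112; fixed to the desk. It stands to the left or to the right, the other tray on the other side. Origin: centre of its underside; z up.
- phone: black telephone lying flat, 148 (x) x 72 (y) x 9 high; loose bystander, leave it alone. Origin: centre of its underside.
- flowerpot: toy flower in a small blue pot, pot 52 diameter, 40 high, about 104 high with the flower; loose bystander, leave it alone. Origin: centre of its underside.
Things that resemble listed ones, but are neither listed nor needed, are in the scene too. Leave any pink look-alike of the left_ear alone.

How it is judged:
By the outcome, as a careful person would: the job done as asked, in the order asked, and still so for the second after the job is handed in, with the robot touching nothing.
It also fails if it takes over 104 s, if anything falls off the work surface, if the arm or the gripper's body presses on something with over 40 N, if the wrist force passes 120 N, or if a joint passes its speed limit or range.

## Working session

There is one attempt and no reset: what is moved stays moved. The work goes in short steps, each a Python script; the robot and the scene stay as the last script left them, time stands still between calls to the robot, and variables do not carry over. Pictures are saved under pics/ and viewed, at most 14 in all, crops included, and the job is handed in when it is done.

```bash
mkdir -p pics; ls
python3 - <<'E'
from bench import manip, effector, viewer
import cv2
for n in ("scene","side"):
    cv2.imwrite(f"pics/{n}0.png",cv2.resize(viewer.get_image(n)[:,:,::-1],(800,600),interpolation=cv2.INTER_CUBIC)); print(n,viewer.get_calibration(n))
print(viewer.get_calibration("wrist"),manip.current_tcp_rot(),manip.current_clock(),manip.grip_depth)
E
```

```text
pics
scene {'vfov': 43.339585558087315, 'cx': 273.6883734243639, 'cy': 205.63178488379947, 'eye': array([1.57024002, 0.46505261, 1.0274715 ]), 'attitude': array([ 0.50134378,  0.75930771, -0.35051535, -0.22191261])}
side {'vfov': 43.62810261813128, 'cx': 274.8484394127098, 'cy': 214.47664128677965, 'eye': array([ 0.27397355, -0.99579218,  1.05407867]), 'attitude': array([ 0.91533728, -0.10720057,  0.05473748, -0.38427791])}
{'vfov': 65.70646984690485, 'cx': 284.5350680359993, 'cy': 211.43179478202262, 'eye': array([ 0.34546611, -0.55676277,  0.38399816]), 'attitude': array([ 0.83356325, -0.53198379, -0.08070606,  0.12510832])} [ 9.76449333e-01  2.15745024e-01 -1.51872423e-04 -8.73054091e-04] 0.1 0.0188
```

View pics/scene0.png

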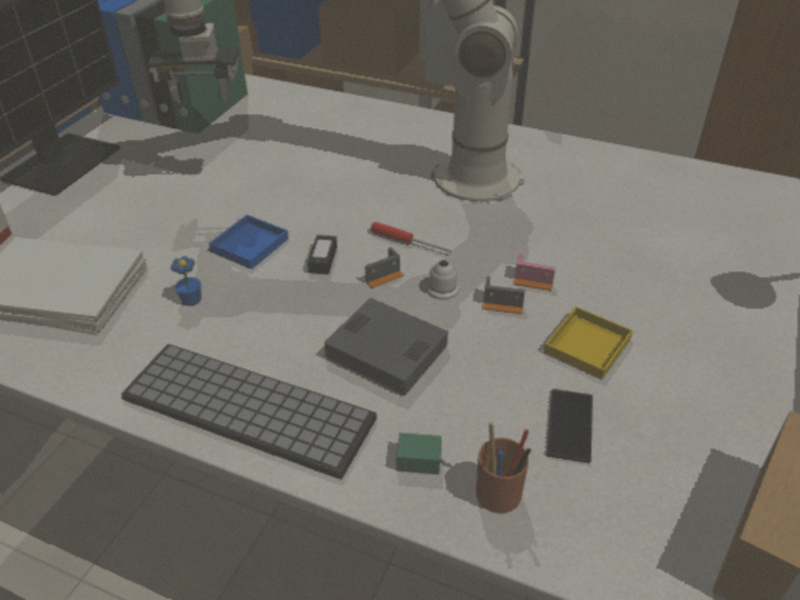

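View pics/side0.png

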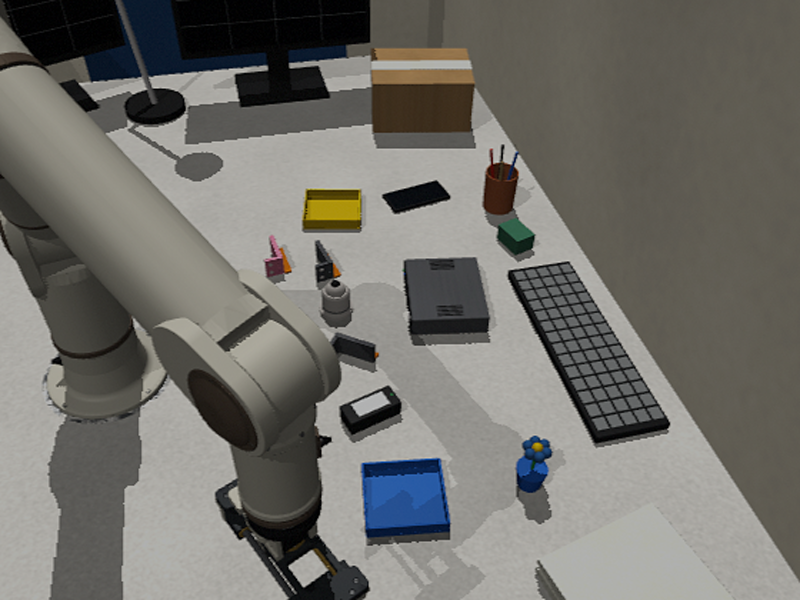

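```bash
cat > h.py <<'E'
from bench import manip, effector, viewer
import cv2, numpy as np
from scipy.spatial.transform import Rotation as R
def shot(n):
    c=viewer.get_calibration(n); im=viewer.get_image(n); c['n']=n
    return im[:,:,::-1].copy(),c
def project(P,c):
    f=210/np.tan(np.radians(c['vfov'])/2)
    p=(np.asarray(P,float)-c['eye'])@R.from_quat(c['attitude']).as_matrix()
    if c['n']=='wrist':
        r=np.linalg.norm(p[...,:2],axis=-1); s=np.arctan2(r,p[...,2])/np.maximum(r,1e-9)
    else: s=1/p[...,2]
    return np.stack([c['cx']+f*s*p[...,0],c['cy']+f*s*p[...,1]],-1)
def ray(uv,c,z):
    f=210/np.tan(np.radians(c['vfov'])/2)
    d=(np.asarray(uv,float)-[c['cx'],c['cy']])/f
    if c['n']=='wrist':
        r=np.linalg.norm(d,axis=-1,keepdims=True); d=np.concatenate([d*np.sinc(r/np.pi),np.cos(r)],-1)
    else: d=np.concatenate([d,np.ones(d.shape[:-1]+(1,))],-1)
    d=d@R.from_quat(c['attitude']).as_matrix().T
    return c['eye']+d*((z-c['eye'][2])/d[...,2])[...,None]
def ortho(im,c,z,x0,x1,y0,y1,s):
    """top view at height z: up = +x, left = +y, s px per m"""
    X,Y=np.meshgrid(np.arange(x1,x0,-1/s),np.arange(y1,y0,-1/s),indexing='ij')
    uv=project(np.stack([X,Y,0*X+z],-1),c).astype(np.float32)
    return cv2.remap(im,uv[...,0],uv[...,1],cv2.INTER_CUBIC)
def down(yaw):
    """tool down, finger closing line (tool y) along world yaw"""
    y=np.array([np.cos(yaw),np.sin(yaw),0]); z=np.array([0,0,-1.])
    return R.from_matrix(np.stack([np.cross(y,z),y,z],1)).as_quat()
E
python3 - <<'E'
from h import *
im,c=shot("scene"); i2,c2=shot("side")
print(manip.current_tcp_rot(),R.from_quat(manip.current_tcp_rot()).as_matrix()[:,1])
for n,p,z in [("blue",(249,241),.025),("yel",(588,342),.025),("rec",(387,343),.045),("sup",(322,250),.03),("earA",(384,270),.02),("earB",(504,297),.02),("cam",(443,285),.02),("phone",(570,425),0),("flower",(189,292),.02),("pink",(535,272),.02)]:
    print(n,ray(np.array(p)*.7,c,z).round(3))
for p in [(.5,-.15,.4),(.5,.1,.4),(.5,-.3,.4)]:
    for a in (0,np.pi/2,-np.pi/2,np.pi):
        print(p,a,manip.solve_ik(p,down(a)) )
E
```

```text
[ 9.76460410e-01  2.15695846e-01 -9.75976351e-05 -5.99444328e-04] [ 0.42123679 -0.90694989 -0.00121277]
blue [ 0.475 -0.37   0.025]
yel [0.503 0.388 0.025]
rec [0.669 0.049 0.045]
sup [ 0.448 -0.202  0.03 ]
earA [ 0.448 -0.055  0.02 ]
earB [0.434 0.204 0.02 ]
cam [0.446 0.077 0.02 ]
phone [0.689 0.402 0.   ]
flower [ 0.667 -0.396  0.02 ]
pink [0.333 0.24  0.02 ]
(0.5, -0.15, 0.4) 0 [ 1.08000182  0.21543464 -0.98446623  1.61226072  0.18134436  1.41144847
  0.0772769 ]
(0.5, -0.15, 0.4) 1.5707963267948966 [ 1.21022563  0.27491599 -1.17699844  1.60953666  0.25601814  1.42896209
  1.58078298]
(0.5, -0.15, 0.4) -1.5707963267948966 [ 0.88740366  0.16908554 -0.73902395  1.61702141  0.11527381  1.40017194
 -1.43492854]
(0.5, -0.15, 0.4) 3.141592653589793 [-0.89080434  0.39843211  1.50166272  1.66502198 -0.40015355  1.45715355
 -2.48866071]
(0.5, 0.1, 0.4) 0 [ 0.69070187  0.20782438 -1.08810279  1.63698048  0.18622586  1.40982677
 -0.41859063]
(0.5, 0.1, 0.4) 1.5707963267948966 [ 0.81805322  0.2831865  -1.29044935  1.63469813  0.27455624  1.43188139
  1.07041181]
(0.5, 0.1, 0.4) -1.5707963267948966 [ 0.82641619  0.29112118 -1.30661087  1.63456532  0.28344043  1.43453379
 -2.07950008]
(0.5, 0.1, 0.4) 3.141592653589793 [ 0.88215628  0.3732251  -1.44293973  1.633749    0.37218704  1.46562235
  2.54918855]
(0.5, -0.3, 0.4) 0 [ 1.13868911  0.33283851 -0.8475673   1.47296581  0.24938586  1.44760205
  0.28792321]
(0.5, -0.3, 0.4) 1.5707963267948966 [ 1.29642853  0.41950525 -1.11354735  1.46857976  0.37558326  1.48500145
  1.75681194]
(0.5, -0.3, 0.4) -1.5707963267948966 [ 0.92452593  0.27545449 -0.54647552  1.4797525   0.14332175  1.42637494
 -1.19660381]
(0.5, -0.3, 0.4) 3.141592653589793 [-0.41892438  0.51731817  1.36446948  1.52266071 -0.5062685   1.51138288
 -2.19312596]
```

Run:
```python
from h import *
import pickle
S=[]
for k,y in enumerate((-.2,.17)):
    manip.move_pose([.46,y,.36],down(-np.pi/2)); manip.sleep(.3)
    im,c=shot("wrist"); S.append((im,c))
    cv2.imwrite(f"pics/raw{k}.png",im)
pickle.dump(S,open("s.pkl","wb"))
o0=ortho(*S[0],.02,.3,.78,-.5,0.05,1400)
o1=ortho(*S[1],.02,.3,.78,-.07,0.48,1400)
cv2.imwrite("pics/o0.png",o0);cv2.imwrite("pics/o1.png",o1);print(o0.shape,manip.current_clock(),manip.current_q())
```

```text
(672, 771, 3) 3.9417 [ 0.58835365  0.18544644 -1.11638677  1.745445    0.17195225  1.31771942
 -2.13650429]
```

View pics/o0.png

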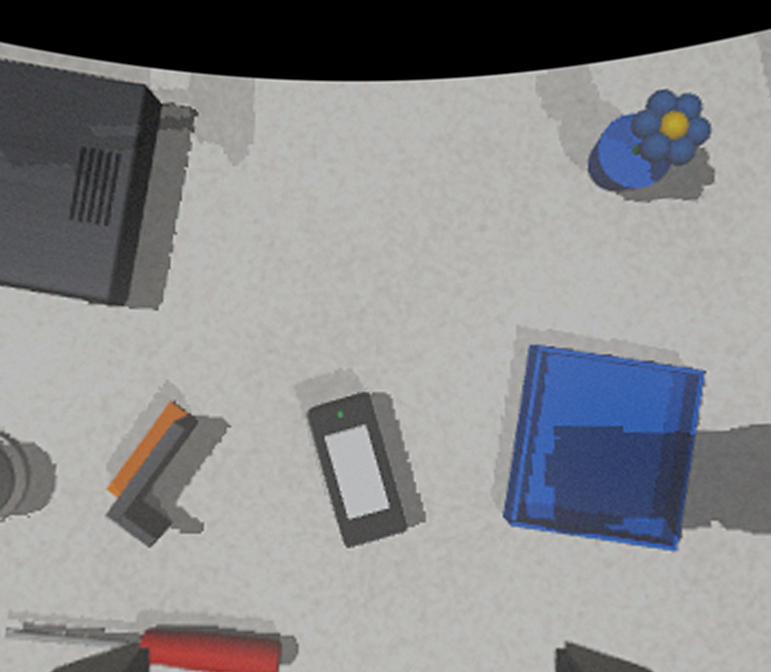

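View pics/o1.png

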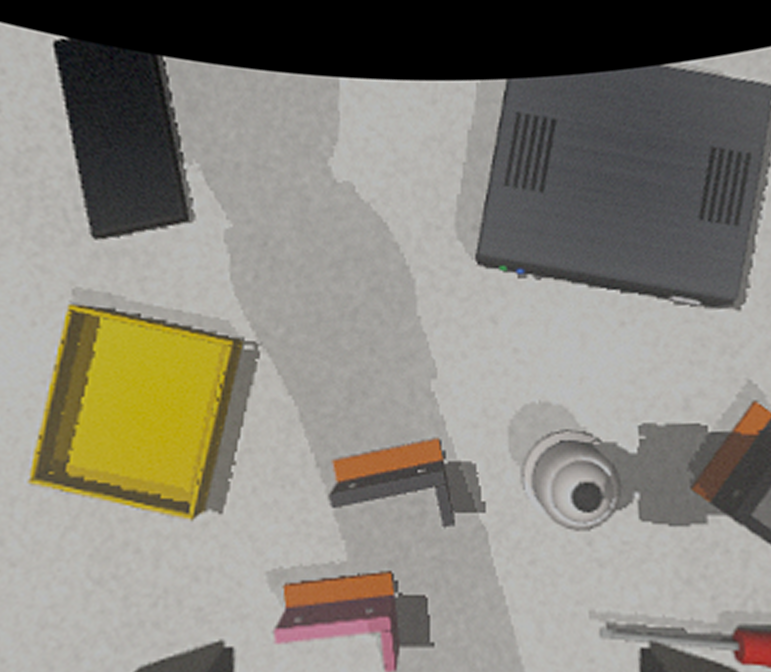

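Run:
```python
from h import *
import pickle
S=pickle.load(open("s.pkl","rb"))
manip.move_pose([.57,.06,.36],down(-np.pi/2)); manip.sleep(.3)
S.append(shot("wrist")); pickle.dump(S,open("s.pkl","wb"))
o=ortho(*S[2],.02,.4,.78,-.1,.22,2000)
cv2.imwrite("pics/o2.png",o[:600*1+160][:,:]if 0 else cv2.resize(o,None,fx=.75,fy=.75,interpolation=cv2.INTER_AREA));print(o.shape,manip.current_clock(),c if 0 else S[2][1]['eye'])
```

```text
(760, 640, 3) 4.9583 [0.64878697 0.05997055 0.51877406]
```

View pics/o2.png

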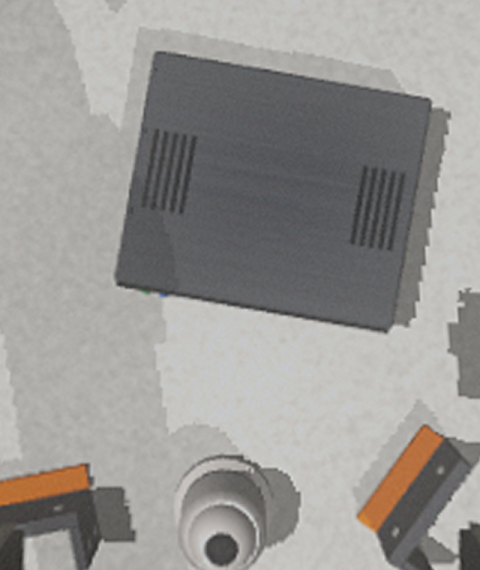

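```bash
cat > fit.py <<'E'
from h import *
import pickle
from scipy.optimize import least_squares
S=pickle.load(open("s.pkl","rb"))
O=[(.78,.05,1400),(.78,.48,1400),(.78,.22,1500)]
def uv(k,p):
    a,b,s=O[k]; return project([a-p[1]/s,b-p[0]/s,.02],S[k][1])
def place(p,M):
    M=np.asarray(M,float); c,s=np.cos(p[2]),np.sin(p[2])
    return np.stack([p[0]+c*M[...,0]-s*M[...,1],p[1]+s*M[...,0]+c*M[...,1],M[...,2]],-1)
def fit(name,k,L,p0):
    M=np.array([l[0] for l in L]); U=np.array([uv(k,l[1]) for l in L])
    r=least_squares(lambda p:(project(place(p,M),S[k][1])-U).ravel(),p0,loss='soft_l1',x_scale=[.01,.01,.1])
    res=project(place(r.x,M),S[k][1])-U
    print(name,r.x[:2].round(4),np.degrees(r.x[2]).round(1),"resid px",res.round(1).tolist()); return r.x
P={}
P['rec']=fit('rec',2,[((.075,.09,.045),(157,52)),((.075,-.09,.045),(432,99)),((-.075,-.09,.045),(389,330)),((-.075,.09,.045),(117,282))],[.67,.05,-.15])
P['right']=fit('right',0,[((-.04,.021,.004),(108,489)),((.04,.021,.004),(177,402)),((-.04,-.033,.044),(150,546)),((-.032,-.033,.044),(172,523)),((.04,-.005,.044),(197,420)),((-.04,.005,.044),(108,514))],[.45,-.05,-.7])
P['left']=fit('left',1,[((.04,-.021,.004),(333,460)),((-.04,-.021,.004),(440,438)),((.04,.005,.044),(333,505)),((-.032,.033,.044),(443,525)),((-.04,.033,.044),(454,523))],[.43,.2,1.4])
P['sup']=fit('sup',0,[((.05,.023,.032),(308,411)),((.05,-.023,.032),(370,392)),((-.05,-.023,.032),(408,528)),((-.05,.023,.032),(346,547))],[.45,-.2,.2])
P['blue']=fit('blue',0,[((.065,.06,.0),(530,345)),((.065,-.06,.025),(705,371)),((-.065,-.06,.025),(677,550)),((-.065,.06,.025),(505,522))],[.47,-.37,-.1])
P['yel']=fit('yel',1,[((.065,.06,.025),(70,308)),((.065,-.06,.025),(243,342)),((-.065,-.06,.025),(195,518)),((-.065,.06,.025),(33,480))],[.5,.39,-.15])
P['cam']=np.array([.439,.073,0])
pickle.dump(P,open("p.pkl","wb"))
def box(x0,x1,y0,y1,z0,z1):
    c=np.array([[x,y,z] for x in(x0,x1) for y in(y0,y1) for z in(z0,z1)])
    return [(c[i],c[i|b]) for i in range(8) for b in(1,2,4) if not i&b]
th=np.linspace(0,2*np.pi,40); ring=lambda r,z:[((r*np.cos(a),r*np.sin(a),z),(r*np.cos(b),r*np.sin(b),z)) for a,b in zip(th,th[1:])]
def ear(s): return box(-.04,.04,-.005,.005,0,.044)+box(-.04,-.032,*sorted((s*.005,s*.033)),0,.044)+box(-.04,.04,*sorted((-s*.005,-s*.021)),0,.004)
W=dict(rec=box(-.075,.075,-.09,.09,0,.045),left=ear(1),right=ear(-1),sup=box(-.05,.05,-.023,.023,0,.032),blue=box(-.065,.065,-.06,.06,0,.025),yel=box(-.065,.065,-.06,.06,0,.025),cam=ring(.034,.008)+ring(.028,.046)+ring(.004,.074))
def overlay(im,c,P,f):
    im=cv2.resize(im,None,fx=f,fy=f,interpolation=cv2.INTER_CUBIC)
    for n in P:
        for a,b in W[n]:
            q=np.round((project(place(P[n],np.array([a,b])),c)+.5)*f-.5).astype(int); cv2.line(im,tuple(q[0].tolist()),tuple(q[1].tolist()),(0,255,0),1)
    return im
if __name__=="__main__":
    A=overlay(*S[0],P,2); B=overlay(*S[1],P,2)
    print(uv(0,(350,450)),uv(1,(300,430)))
    cv2.imwrite("pics/v0.png",A[150:750,160:960]);cv2.imwrite("pics/v1.png",B[150:750,160:960])
E
python3 fit.py
```

```text
rec [0.6527 0.0385] -10.0 resid px [[-1.1, -1.1], [1.0, -0.1], [1.8, 0.8], [-1.4, 0.3]]
right [ 0.449  -0.0648] -36.8 resid px [[1.3, -1.4], [-0.3, -1.3], [1.9, 0.0], [-3.9, 5.8], [-2.0, 3.3], [0.7, -0.6]]
left [0.4371 0.2012] 101.2 resid px [[-0.0, -0.8], [-0.3, -0.4], [-0.6, 0.5], [0.3, 0.3], [0.5, 0.2]]
sup [ 0.4469 -0.2056] 15.8 resid px [[-0.6, -0.6], [0.1, -0.2], [0.6, 0.7], [-0.1, 0.3]]
blue [ 0.4616 -0.3814] -9.6 resid px [[-0.3, -1.4], [0.2, -0.3], [-0.8, 0.7], [1.1, 0.6]]
yel [0.4867 0.3815] -13.1 resid px [[1.1, -2.4], [-2.0, -0.3], [0.7, 0.9], [-0.5, 0.7]]
[283.48300873 166.35398323] [221.8029183 158.3108343]
```

View pics/v0.png

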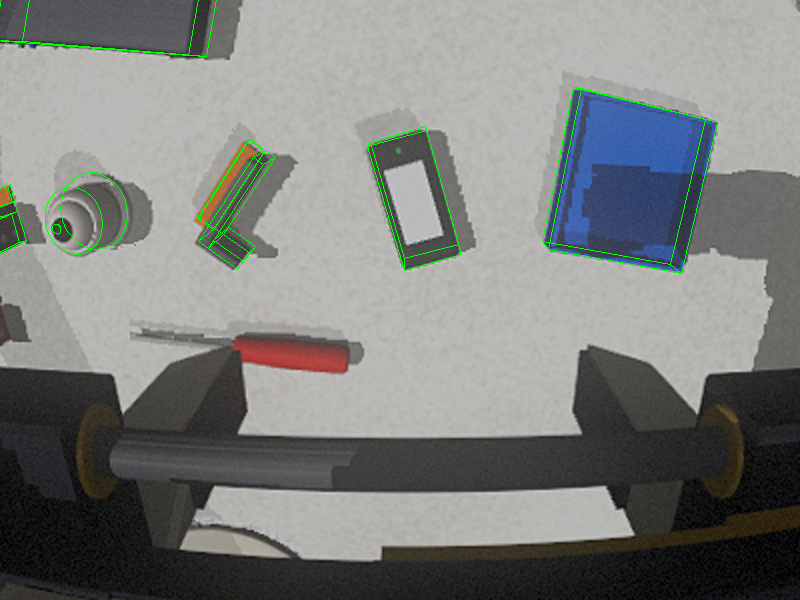

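View pics/v1.png

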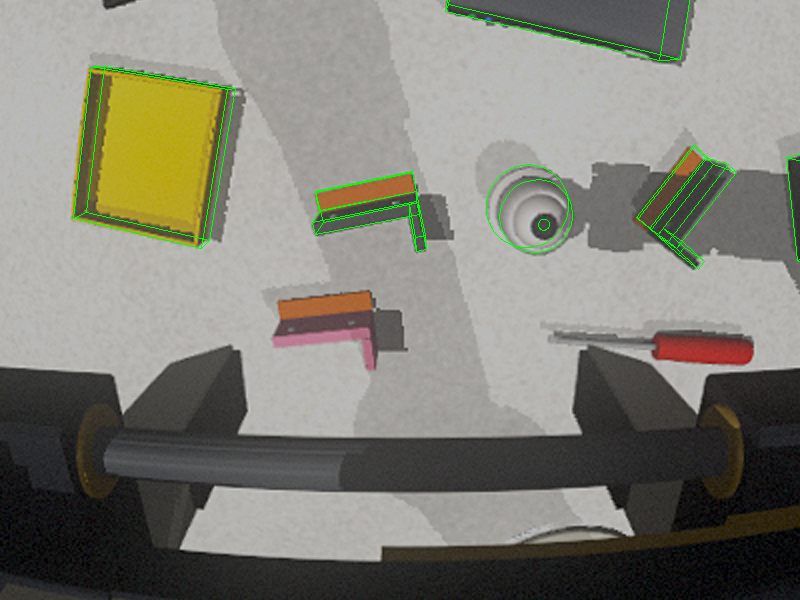

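The pictures show the trays (blue right, yellow left), the recorder, the supply and both ears. The wireframes match within 1–2 px. By handedness, the dark ear at (0.437, 0.201) is the left ear and the one at (0.449, −0.065) is the right. Now I'll pick the left ear.

```bash
cat > act.py <<'E'
from fit import *
P['right']=fit('right',0,[((-.04,.021,.004),(108,489)),((.04,.021,.004),(177,402)),((-.04,-.033,.044),(150,546)),((-.04,.005,.044),(108,514))],[.45,-.05,-.7])
H=.20
def best(pos,yaws):
    q0=np.array(manip.current_q()); c=[]
    for a in yaws:
        q=manip.solve_ik(pos,down(a))
        if q is not None: c.append((np.abs(np.array(q)-q0).max()+.3*max(0,abs(q[6])-2.2)*10,a))
    return min(c)[1]
def pick(g,yaw,z,f):
    """returns tool yaw used"""
    a=best([*g,H],[yaw,yaw+np.pi])
    effector.open_jaws(); manip.move_pose([*g,H],down(a))
    manip.servo_line([*g,z+.04],vel=.2); manip.servo_line([*g,z],vel=.08)
    effector.close(f_grip=f); print("gap",manip.current_finger_gap(),"F",manip.current_force())
    manip.servo_line([*g,H],vel=.2); print("lifted gap",manip.current_finger_gap(),manip.current_gripper_force())
    return a
def put(g,yaws,z):
    a=best([*g,H],yaws); manip.move_pose([*g,H],down(a)); print("tool",manip.current_tool_pos(),manip.current_force())
    manip.servo_line([*g,z+.02],vel=.2); manip.servo_line([*g,z],vel=.04); manip.sleep(.2)
    print("down F",manip.current_force(),manip.current_tool_pos(),"clock",manip.current_clock())
    effector.open_jaws(); manip.servo_line([*g,z+.06],vel=.1); manip.servo_line([*g,H],vel=.25)
    return a
DG=np.arctan2(.056,.061)
def ear_job(n,tray):
    g=place(P[n],[-.012,0,0])[:2]; pick(g,P[n][2]+np.pi/2,.020,30)
    t=P[tray]; put(t[:2],[t[2]+s*DG+k for s in(1,-1) for k in(0,np.pi)],.0245)
    print(manip.current_clock())
E
python3 - <<'E'
from act import *
ear_job('left','blue')
im,c=shot("wrist"); cv2.imwrite("pics/b1.png",im[:330])
E
```

```text
rec [0.6527 0.0385] -10.0 resid px [[-1.1, -1.1], [1.0, -0.1], [1.8, 0.8], [-1.4, 0.3]]
right [ 0.449  -0.0648] -36.8 resid px [[1.3, -1.4], [-0.3, -1.3], [1.9, 0.0], [-3.9, 5.8], [-2.0, 3.3], [0.7, -0.6]]
left [0.4371 0.2012] 101.2 resid px [[-0.0, -0.8], [-0.3, -0.4], [-0.6, 0.5], [0.3, 0.3], [0.5, 0.2]]
sup [ 0.4469 -0.2056] 15.8 resid px [[-0.6, -0.6], [0.1, -0.2], [0.6, 0.7], [-0.1, 0.3]]
blue [ 0.4616 -0.3814] -9.6 resid px [[-0.3, -1.4], [0.2, -0.3], [-0.8, 0.7], [1.1, 0.6]]
yel [0.4867 0.3815] -13.1 resid px [[1.1, -2.4], [-2.0, -0.3], [0.7, 0.9], [-0.5, 0.7]]
right [ 0.4472 -0.0636] -38.3 resid px [[0.3, -0.9], [-0.3, -0.1], [0.4, 1.1], [-0.4, 0.0]]
gap 0.009976566545588551 F [-0.03496227  0.45830857 -0.40170565]
lifted gap 0.009954484458173377 29.99067485332489
tool [ 0.46273004 -0.37946603  0.20028024] [ 0.02669344 -0.35812198 -1.26901962]
down F [-0.25088111  0.38283798 -0.6354313 ] [ 0.46156455 -0.38136793  0.02440038] clock 13.8833
16.5833
```

View pics/b1.png

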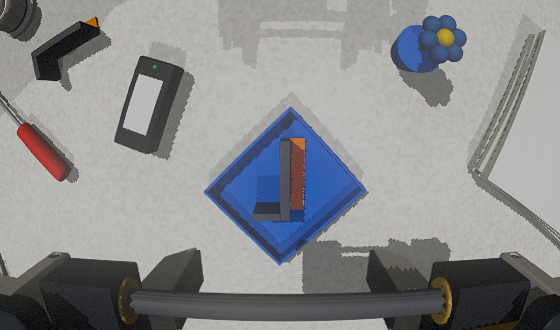

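The left ear stands upright inside the blue tray at about (285,180) px. Next is the right ear. The supply follows: I'll set it down with a 52 mm gap so the fingers can open, then push it in.

```bash
python3 - <<'E' | grep -v resid
from act import *
ear_job('right','yel')
im,c=shot("wrist")
s=P['sup']; a0=pick(s[:2],s[2]+np.pi/2,.009,30)
t=place(P['rec'],[0,-(.09+.052+.023),0])[:2]; y=P['rec'][2]+np.pi/2
put(t,[y,y+np.pi],.0093)
# look from above the supply
v=t-[.08,0]; manip.move_pose([*v,.30],down(-np.pi/2)); manip.sleep(.2)
S3=shot("wrist"); pickle.dump(S3,open("s3.pkl","wb"))
print(manip.current_clock(),t)
o=ortho(*S3,.032,.5,.78,-.25,.05,1500); im=cv2.resize(im[:330],None,fx=.75,fy=.75)
can=np.zeros((max(o.shape[0],im.shape[0]),800,3),np.uint8); can[:o.shape[0],:o.shape[1]]=o[:,:450]; can[:im.shape[0],450:]=im[:,35:385]
cv2.imwrite("pics/b2.png",can)
E
```

```text
gap 0.010355576969705292 F [ 0.59812661  1.10457374 -1.09777232]
lifted gap 0.009911675484176426 29.9828240275383
tool [0.48765473 0.38000535 0.19953429] [ 0.41597573 -0.27543567 -1.29076963]
down F [-0.39761767  0.32951717 -1.38730196] [0.48663443 0.3814973  0.02438292] clock 25.2583
27.9583
gap 0.04568547649775168 F [-0.91699454  1.09896197  1.03401663]
lifted gap 0.04606245559475211 29.999257922172546
tool [ 0.62342593 -0.1235359   0.1984078 ] [ 0.05966119 -0.43750419 -3.18877496]
down F [-0.56549824  0.29348043 -3.10203684] [ 0.6241951  -0.12397816  0.009082  ] clock 36.4333
41.2333 [ 0.62421409 -0.1240642 ]
```

View pics/b2.png

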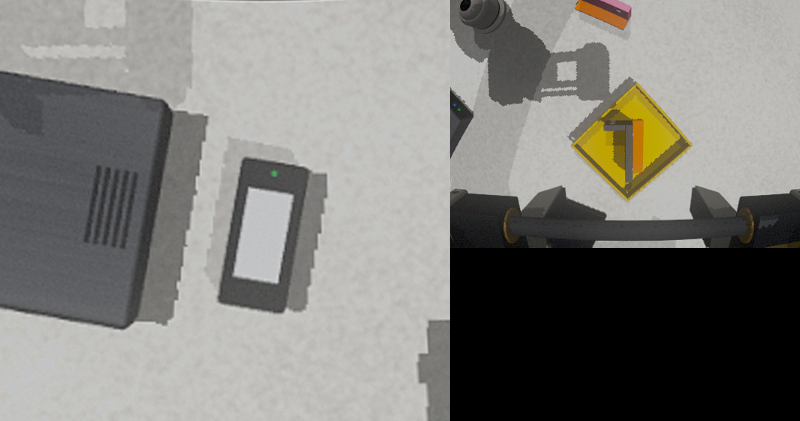

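The right ear stands in the yellow tray. The supply sits parallel to the recorder with a gap of about 53 mm, its centre at (263,234) px. I'll push it in with closed fingers in two steps.

```bash
cat > push.py <<'E'
from act import *
r=P['rec']; rp=lambda n,x=0: place(r,[x,n,0])[:2]
E
python3 - <<'E' | grep -v resid
from push import *
effector.close(f_grip=10)
manip.move_pose([*rp(-.235),.12],down(r[2]))
manip.servo_line([*rp(-.222),.012],vel=.2)
f0=np.array(manip.current_force())
manip.servo_line([*rp(-.184),.012],vel=.04)
print(manip.current_force()-f0,manip.current_tool_pos(),rp(-.184))
S4=shot("wrist"); pickle.dump(S4,open("s4.pkl","wb"))
print(manip.current_clock(),S4[1]['eye'])
cv2.imwrite("pics/b3.png",ortho(*S4,.032,.5,.78,-.25,.05,1500))
E
```

```text
[ 1.03015928 -0.56785116 -0.79753294] [ 0.62076232 -0.14236171  0.01177423] [ 0.62093037 -0.14277829]
45.675 [ 0.63391694 -0.06490759  0.1700208 ]
```

View pics/b3.png

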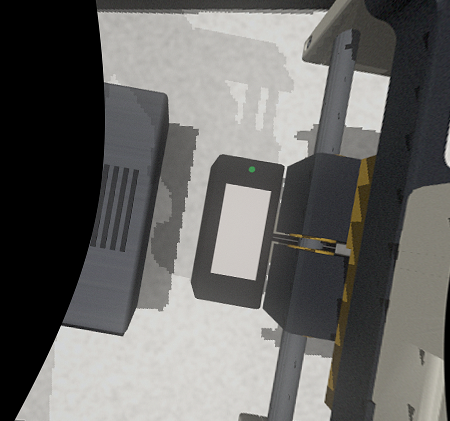

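The supply is still parallel, with about 37 mm of gap left (right top edge midpoint at (273,237) px). I'll push another 7.3 mm, then check from above.

```bash
python3 - <<'E' | grep -v resid
from push import *
manip.servo_line([*rp(-.1766),.012],vel=.03); manip.sleep(.2); print(manip.current_tool_pos(),rp(-.1766))
manip.servo_line([*rp(-.21),.012],vel=.15); manip.servo_line([*rp(-.21),.15],vel=.25)
v=rp(-.12)-[.08,0]; manip.move_pose([*v,.26],down(-np.pi/2)); manip.sleep(.2)
S5=shot("wrist"); pickle.dump(S5,open("s5.pkl","wb"))
print(manip.current_clock(),S5[1]['eye'])
cv2.imwrite("pics/b4.png",ortho(*S5,.032,.54,.74,-.19,.01,3000))
E
```

```text
[ 0.62230573 -0.13536882  0.01205567] [ 0.62220929 -0.13548965]
48.8167 [ 0.63131575 -0.08141144  0.41732123]
```

View pics/b4.png

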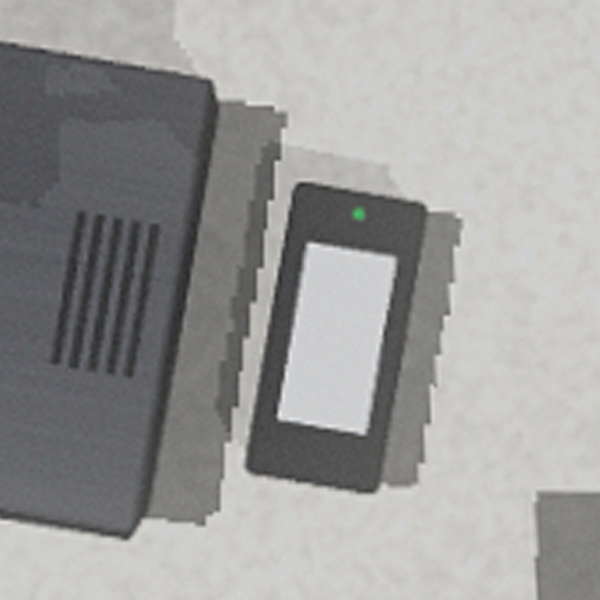

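The supply is set: gap about 30 mm, off centre by about 0.6 mm, parallel within 0.5° (corners (295,182), (428,204), (379,494), (246,472) px). Now the camera.

```bash
python3 - <<'E' | grep -v resid
from act import *
g=P['cam'][:2]
a=pick(g,np.pi/2,.016,25)
put(P['rec'][:2],[a,a+.3,a-.3],.0613)
manip.move_pose([.56,.04,.36],down(-np.pi/2)); manip.sleep(.3)
S6=shot("wrist"); print(manip.current_clock(),S6[1]['eye'])
i6=overlay(*S6,{'rec':P['rec']},1.4)
c=np.array([.6527,.0385])
for z,rad in((.053,.034),(.119,.005)):
    th=np.linspace(0,6.3,60); q=project(np.stack([c[0]+rad*np.cos(th),c[1]+rad*np.sin(th),0*th+z],-1),S6[1])*1.4
    cv2.polylines(i6,[q.astype(np.int32)],True,(0,0,255),1)
i7,_=shot("scene")
i7=cv2.resize(i7[140:300,120:480],None,fx=2.1,fy=2.1)
cv2.imwrite("pics/b5.png",np.vstack([i6[:260,:756],i7[:336,:756]]))
E
```

```text
gap 0.05539175676520365 F [-0.06158604  0.01589869  1.28025897]
lifted gap 0.05539396191447546 24.999768810812384
tool [0.65097929 0.0394476  0.1986414 ] [-0.39632643  0.04733361 -1.68587198]
down F [-0.16158967  0.16693033  0.14196743] [0.65268019 0.03840703 0.06116658] clock 56.8083
59.9167 [0.63964487 0.03853592 0.5164377 ]
```

View pics/b5.png

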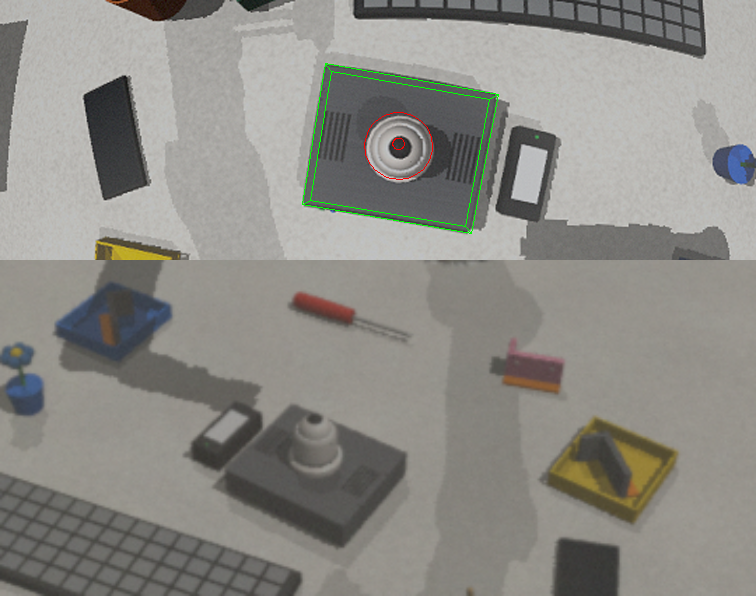

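The camera stands within about 3 mm of the lid's centre (400,148 px). Both ears are upright in their trays, and the supply, phone, flower and pink ear are where they should be.

```bash
python3 -c "
from bench import manip
print(manip.hand_in(),manip.current_clock())"
```

```text
the job is handed in; nothing more can be done
the job is handed in; nothing more can be done
```

I set out the whole kit in the order asked and handed it in at about 60 s: left ear upright in the blue tray, right ear upright in the yellow tray, supply parallel to the recorder with a gap of about 3 cm, and camera within about 3 mm of the lid's centre.

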